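# Power up the sound rig in the safe order

## Robot

A 6-joint arm with a two-finger parallel gripper is mounted at the origin on the work surface. World frame = base frame: x ahead of the robot, y to its left, z up, the work surface at z = 0. Lengths are in mm, angles in degrees, forces in N, time in s.
With the tool pointing down it reaches from about 325 to 775 mm from the base axis. Payload 9.3 kg.
Tool frame: the origin (TCP) lies at the very end of the fingers, on their centre line; the grasp point (between the pads) lies 19 mm behind it; z points along the fingers, y is the line along which they close (so a half turn about z gives the same grasp; the last joint's range is limited). The gripper opens to 85 mm and grips with 20 to 120 N. Pads are 22 mm wide; open, the fingers measure 114 mm over their backs; the gripper's body (76 mm by 85 mm) begins 54 mm behind the grasp point. The pads swing forward as they close: fully open they stand 13 mm farther back than shut.
Start: joints at [-76.238, 14.817, 1.232, 76.415, 0, 81.257], TCP at [210.52, -508.112, 231.279] pointing down, gripper open.
Joint ranges: [-174.27, 174.27], [-52.1, 104.24], [-59.71, 78.15], [-110.17, 111.67], [-87.03, 83.33], [-180, 180]. Speed limits (degrees/s): [127.2, 127.2, 159.86, 180, 180, 180].

## Interface

Orientations are given as [roll, pitch, yaw] about the fixed x, y, z axes, in that order (R = Rz(yaw) Ry(pitch) Rx(roll)).
In Python, from workcell import env gives the robot as it stands.
- The arm moves only by the shell command python3 -m inch 'ROWS'. ROWS is JSON, one flat list of numbers, 7 for each row, row after row: the closure, from 0 (fully open) to 1 (shut), then the shift along the tool's x, y, z in mm, then the turn, a rotation vector about the tool's x, y, z in rad. A call has 1 to 20 rows; each row shifts and turns the commanded pose from where the row before left it, along the tool's axes as they then stand; what a row does not reach is not made up. A row lasts 1/8 s, in which the tool goes at most 62.5 mm and 10.7 degrees, less where a joint would pass 70% of its speed; a pose out of reach is approached as far as the arm can. A call is refused whole if a number of a shift passes 62.5 or a number of a turn 0.188, either way. A call with a gripper value outside its range is refused whole. The fingers move at their own pace and stop on an object; the grip force is fixed at half the most. Time passes only in rows, so rows that do not move let the fingers close. It gives the time, the measured TCP pose, the force, the opening and the grip force at its end, in the units of the state.
- env.get_state(): the state, without advancing time (a new reading comes with each control period).
- env.capture(name): name is "scene" or "top" or "wrist"; returns (picture, depth): 400x640x3 uint8, red, green, blue; 400x640 float32, mm along the optical axis (not along the pixel's ray), 0 where there is no reading.
- env.calibration(name): a dict with "fx", "fy", "cx", "cy" (pixels), "R" (3x3) and "t" (3): a world point X has camera coordinates R X + t. Camera axes: x right, y down, z forward; pixel columns grow to the right and rows downward; lengths in mm; the calibration is good to about 2 mm. A picture is of the moment at which its call begins: read the wrist's pose just before it. calibration takes no time and is no camera call; for the wrist camera it gives the pose at the moment of the call.
- env.hand_in(): hands the job in; it is judged then, once.
The state is a dict: "t": time; "joint_positions": joint angles; "joint_vel": joint speeds; "joint_torque": joint torques, N m; "position": TCP position; "orientation": TCP orientation; "wrist_force": force on the tool from outside, world axes, zero at the start; "moment": the same for the moment, N m; "opening": opening from 0.0 (shut) to 1.0 (fully open); "gripper_force": force on a finger pad.
Only numpy, scipy, OpenCV 4.12 (cv2) and the standard library are available. Lean on these libraries where they do the work, as an engineer would, in place of code of your own. Each camera call takes 0.05 s, during which the arm holds its last target. There are 200 camera calls.

## Task

Switch on the sound rig in the safe order: with your fingertips, lightly press in the square power key on top of the network switch (the low box with a row of sockets), then the one on the signal processor (the box with four knobs), and last the one on the amplifier (the tall box with cooling fins). Push each key well down, to its stop or nearly so, and it stays in. Only touch the keys: do not grip, lift or shove the units, leave everything else on the desk undisturbed, and finish with the hand clear.

Things in the scene. Friction and masses are not known exactly. Their poses are not given: they have to be found in the camera images.
- switch: Network switch, the lowest unit: a loose grey box 110 (x) x 130 (y) x 33 mm high on rubber feet, 0.5 to 1 kg, with a row of five metal sockets (6 mm proud of the top) along its +x edge. Origin at the centre of the underside, z up; x is the depth, y the width; its knobs, key and sockets turn with it.
- processor: Signal processor, the unit of middle height: a loose grey box 110 (x) x 130 (y) x 48 mm high on rubber feet, 0.5 to 1 kg, with a row of four black round knobs (20 mm wide, 11 mm tall) along its -x edge and a small dark display. Origin at the centre of the underside, z up; x is the depth, y the width; its knobs, key and sockets turn with it.
- amplifier: Power amplifier, the tallest unit: a loose grey box 110 (x) x 130 (y) x 73 mm high on rubber feet, 0.6 to 1 kg, with upright cooling fins (11 mm tall) over its +x half. Origin at the centre of the underside, z up; x is the depth, y the width; its knobs, key and sockets turn with it.
- switch_key_top (a point): The network switch's power key: a square grey push key, 24 x 24 mm, sticking up out of a black bezel on the unit's top; this point is the centre of the key's top face and moves with it. At the start it is 49 mm above the table (16 mm above the case top). In the unit's frame it lies at x -20, y -30 mm. The nearest sockets begin 47 mm from its centre and stay below its top.
- processor_key_top (a point): The processor's power key: a square grey push key, 24 x 24 mm, sticking up out of a black bezel on the unit's top; this point is the centre of the key's top face and moves with it. At the start it is 64 mm above the table (16 mm above the case top). In the unit's frame it lies at x +22, y +34 mm. The nearest knob's edge is 45 mm from its centre.
- amplifier_key_top (a point): The amplifier's power key: a square grey push key, 24 x 24 mm, sticking up out of a black bezel on the unit's top; this point is the centre of the key's top face and moves with it. At the start it is 89 mm above the table (16 mm above the case top). In the unit's frame it lies at x -30, y +0 mm. The fins begin 34 mm from its centre towards +x; their tops are 5 mm below the unpressed key's top.
- switch_key (a joint): Travel of the switch's power key, m: 0 = out (off, as at the start), 0.010 = at its stop. It counts as on beyond 0.006. It moves straight down with about 3 N of friction, has no return spring and stays where it is left.
- processor_key (a joint): Travel of the processor's power key, m: 0 = out (off, as at the start), 0.010 = at its stop. It counts as on beyond 0.006. It moves straight down with about 3 N of friction, has no return spring and stays where it is left.
- amplifier_key (a joint): Travel of the amplifier's power key, m: 0 = out (off, as at the start), 0.010 = at its stop. It counts as on beyond 0.006. It moves straight down with about 3 N of friction, has no return spring and stays where it is left.
- battery: Bystander: a block battery standing on end, 17 x 26 x 47 mm tall, between two units; origin at its underside.
- adapter: Bystander: a slim metal plug adapter standing on end, 19 mm across, 58 mm tall, between two units; origin at its underside.
- mug: Bystander: white mug, 80 mm across, 92 mm tall, beyond the units; origin at its underside.
- tape: Bystander: roll of tape lying flat, 96 mm across, 48 mm tall, beyond the units; origin at its underside.
- mic: Bystander: hand microphone lying along its y, about 170 mm long, 48 mm tall at the head, beyond the units; origin on the table under its middle.
- driver: Bystander: screwdriver 160 mm long lying near the robot; origin at its underside.
- torch: Bystander: metal torch standing on its tail, 32 mm across, 97 mm tall, near the robot; origin at its underside.
Not all that is in view belongs to the job. Leave any green, purple or yellow look-alike of the switch alone.

How it is judged:
By the outcome, as a careful person would: the job done as asked, in the order asked, and still so for the second after the job is handed in, with the robot touching nothing.
It also fails if it takes over 48 s, if anything falls off the work surface, if the arm or the gripper's body presses on something with over 40 N, if the wrist force passes 120 N, or if a joint passes its speed limit or range.

## Working session

There is one attempt and no reset: what is moved stays moved. The work goes in short steps, Python scripts to look and compute and a shell command to move; the robot and the scene stay as the last step left them, time stands still between calls to the robot, and variables do not carry over. Pictures are saved under pics/ and viewed, at most 10 in all, crops included, and the job is handed in when it is done.

```bash
ls; mkdir -p pics; python3 - <<'E'
from workcell import env
import cv2,numpy as np
for n in("top","scene"):
    p,d=env.capture(n); cv2.imwrite(f"pics/{n}0.png",p[:,:,::-1]); np.savez(f"{n}0.npz",p=p,d=d)
    c=env.calibration(n); print(n,c)
s=env.get_state(); print(s["t"],s["position"],s["orientation"],s["wrist_force"])
E
```

```text
pics
top {'fx': 403.1157933033945, 'fy': 403.1157933033945, 'cx': 317.2751868523963, 'cy': 204.93250076278548, 'R': array([[-0.00886851, -0.99993505,  0.00715801],
       [-0.98102951,  0.00731409, -0.19372045],
       [ 0.19365551, -0.00874023, -0.98103066]]), 't': array([  67.47162568,  497.37446905, 1356.05779046])}
scene {'fx': 472.21648499080555, 'fy': 472.21648499080555, 'cx': 317.292538922844, 'cy': 198.04310925660207, 'R': array([[-0.85044318,  0.52585459,  0.01494465],
       [ 0.41812413,  0.69290911, -0.58740887],
       [-0.31924694, -0.49330916, -0.80915232]]), 't': array([ 352.81781609, -217.69322521, 1472.59226186])}
0.1 [ 210.44528042 -507.85130053  230.71653487] [-1.79928325e+02 -1.03194073e-02  2.25053906e+01] [-0.51509421  0.36278878  0.48041026]
```

View pics/top0.png

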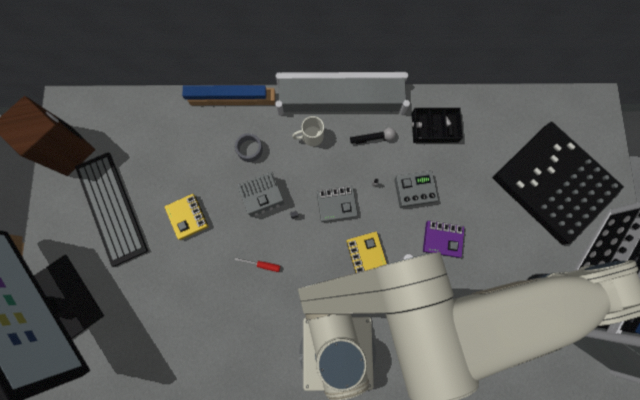

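View pics/scene0.png

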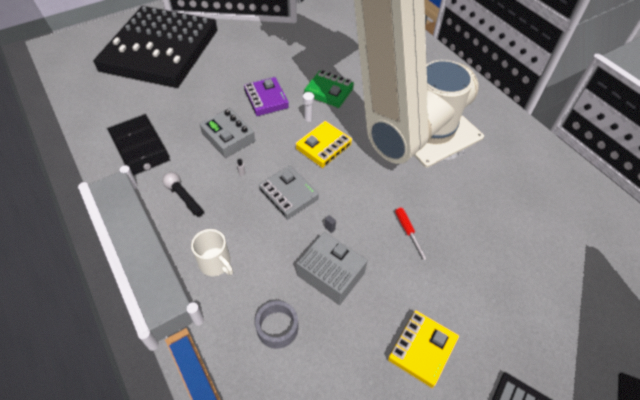

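Top view: the grey switch with sockets is at (337,204), the processor with knobs and display at (417,190), and the finned amplifier at (263,194). Possible look-alikes are the yellow units at (186,216) and (367,252), purple at (444,239), and green, which shows only in the scene view at (330,88). By the description I choose the three grey units, with keys near (347,207), (407,183) and (263,200).

```bash
cat > h.py <<'E'
import numpy as np
from workcell import env
def ray(c,u,v,z):
    d=c["R"].T@np.array([(u-c["cx"])/c["fx"],(v-c["cy"])/c["fy"],1]); o=-c["R"].T@c["t"]
    return o+d*(z-o[2])/d[2]
def cloud(c,d):
    v,u=np.mgrid[:d.shape[0],:d.shape[1]]
    P=np.stack([(u-c["cx"])/c["fx"]*d,(v-c["cy"])/c["fy"]*d,d],-1)
    return (P-c["t"])@c["R"]
E
python3 - <<'E'
from h import *
import cv2
f=np.load("top0.npz");p=f["p"];c=env.calibration("top")
cv2.imwrite("pics/crop.png",cv2.resize(p[160:230,230:450,::-1],None,fx=3.6,fy=3.6,interpolation=cv2.INTER_CUBIC))
W=cloud(c,f["d"]); 
for n,u,v,z in(("sw",347,207,49),("pr",407,183,64),("am",263,200,89)):
    print(n,ray(c,u,v,z).round(),W[v-2:v+3,u-2:u+3,2].round().tolist())
E
```

```text
sw [490. -40.  49.] [[51.0, 48.0, 52.0, 48.0, 44.0], [49.0, 51.0, 47.0, 49.0, 48.0], [47.0, 50.0, 49.0, 52.0, 47.0], [44.0, 51.0, 45.0, 47.0, 50.0], [45.0, 51.0, 49.0, 51.0, 47.0]]
pr [ 570. -250.   64.] [[63.0, 60.0, 62.0, 59.0, 63.0], [61.0, 56.0, 68.0, 60.0, 58.0], [60.0, 62.0, 64.0, 64.0, 67.0], [64.0, 62.0, 62.0, 69.0, 64.0], [62.0, 62.0, 58.0, 61.0, 53.0]]
am [508. 247.  89.] [[87.0, 90.0, 85.0, 92.0, 84.0], [91.0, 91.0, 84.0, 80.0, 90.0], [87.0, 88.0, 90.0, 90.0, 90.0], [87.0, 88.0, 93.0, 89.0, 82.0], [85.0, 91.0, 86.0, 78.0, 82.0]]
```

View pics/crop.png

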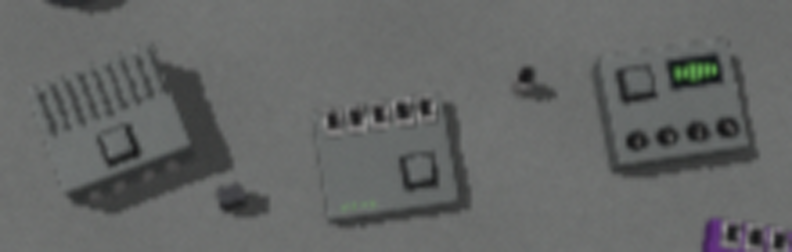

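The crop confirms the choice: the switch with sockets has its key at about (347,207), the processor with four knobs and a display at (407,183), and the finned amplifier at (263,200). Measured heights match the given ones. Next I shut the fingers and turn to yaw 180.

```bash
python3 -m inch '[1,0,0,0,0,0,-0.1833, 1,0,0,0,0,0,-0.1833, 1,0,0,0,0,0,-0.1833, 1,0,0,0,0,0,-0.1833, 1,0,0,0,0,0,-0.1833, 1,0,0,0,0,0,-0.1833, 1,0,0,0,0,0,-0.1833, 1,0,0,0,0,0,-0.1833, 1,0,0,0,0,0,-0.1833, 1,0,0,0,0,0,-0.1833, 1,0,0,0,0,0,-0.1833, 1,0,0,0,0,0,-0.1833, 1,0,0,0,0,0,-0.1833, 1,0,0,0,0,0,-0.1833, 1,0,0,0,0,0,-0.1833]'
```

```text
t: 1.98
position: [210.5, -508.0, 230.9]
orientation: [180.0, -0.0, -179.6]
wrist_force: [-1.2, -0.1, -0.2]
opening: 0.003
gripper_force: 0.0
```

```bash
python3 -m inch '[1,-14,23,0,0,0,0, 1,-22,38,0,0,0,0, 1,-22,38,0,0,0,0, 1,-22,38,0,0,0,0, 1,-22,38,0,0,0,0, 1,-22,38,0,0,0,0, 1,-22,38,0,0,0,0, 1,-22,38,0,0,0,0, 1,-22,38,0,0,0,0, 1,-22,38,0,0,0,0, 1,-22,38,0,0,0,0, 1,-22,38,0,0,0,0, 1,-15,20,0,0,0,0, 1,-9,7,0,0,0,0,1,0,0,0,0,0,0]'
python3 - <<'E'
from h import *
import cv2
s=env.get_state();c=env.calibration("wrist");p,d=env.capture("wrist")
cv2.imwrite("pics/w1.png",p[:,:,::-1]);np.savez("w1.npz",p=p,d=d,**c)
print(s["position"],s["joint_positions"])
for P in([490,-40,49],[570,-250,64],[508,248,89],s["position"]):
    q=c["R"]@np.array(P)+c["t"];print(P,c["fx"]*q[0]/q[2]+c["cx"],c["fy"]*q[1]/q[2]+c["cy"])
E
```

```text
t: 3.85
position: [490.1, -39.5, 231.1]
orientation: [-180.0, -0.0, -180.0]
wrist_force: [0.7, 0.5, 0.8]
opening: 0.003
gripper_force: 0.0
[490.08026307 -39.49473274 231.05494116] [-1.43925536e+01  9.13574888e+00 -6.23437303e+00  7.46591369e+01
 -7.56230561e-03 -1.44238635e+01]
[490, -40, 49] 317.6226326616059 173.60940826135865
[570, -250, 64] 128.20249992882134 247.0102031411754
[508, 248, 89] 614.1438511358353 201.42346666014214
[490.08026307 -39.49473274 231.05494116] 318.60805630198064 255.164994975431
```

View pics/w1.png

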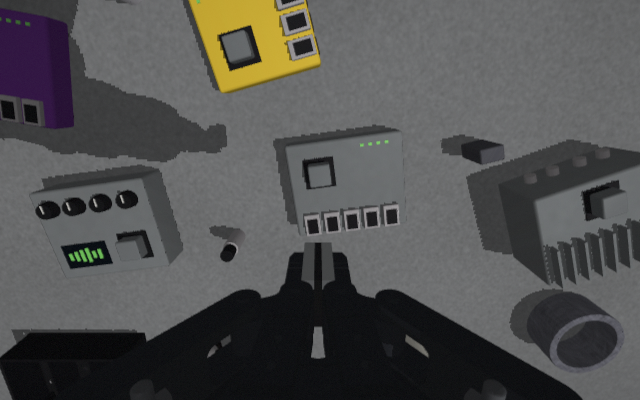

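The wrist view shows all three keys: switch (319,174), processor (131,247) and amplifier (607,203), each close to where the top view put it. The yellow unit's key at (239,47) is the look-alike.

```bash
python3 - <<'E'
from h import *
c=dict(np.load("w1.npz"));W=cloud(c,c["d"])
for n,u,v,z in(("sw",319,174,49),("pr",131,247,64),("am",607,203,89)):
    b=W[v-22:v+23,u-26:min(u+27,640)]; m=abs(b[...,2]-z)<4
    print(n,ray(c,u,v,z).round(1),b[m].mean(0).round(1),np.percentile(b[m],[3,97],axis=0).round().tolist(),m.sum())
E
```

```text
sw [490.4 -38.5  49. ] [491.4 -38.4  48.8] [[481.0, -49.0, 47.0], [503.0, -28.0, 50.0]] 475
pr [ 570.  -246.9   64. ] [ 573.3 -250.7   63.6] [[563.0, -263.0, 61.0], [585.0, -240.0, 65.0]] 456
am [509.6 241.5  89. ] [510.8 248.1  88.6] [[499.0, 236.0, 86.0], [523.0, 260.0, 90.0]] 650
```

```bash
python3 -m inch '[1,-1,1,15,0,0,0, 1,0,0,30,0,0,0, 1,0,0,35,0,0,0, 1,0,0,35,0,0,0, 1,0,0,30,0,0,0, 1,0,0,18,0,0,0, 1,0,0,8,0,0,0, 1,0,0,4,0,0,0, 1,0,0,2,0,0,0, 1,0,0,2,0,0,0, 1,0,0,2,0,0,0, 1,0,0,2,0,0,0,1,0,0,0,0,0,0]'; python3 - <<'E'
from workcell import env
print(env.get_state()["wrist_force"])
E
```

```text
t: 5.52
position: [491.2, -38.9, 48.3]
orientation: [-180.0, 0.0, -180.0]
wrist_force: [-0.5, -0.4, -0.2]
opening: -0.0
gripper_force: 0.0
[-0.50297062 -0.40410864 -0.20469854]
```

```bash
python3 -m inch '[1,0,0,1.5,0,0,0, 1,0,0,1.5,0,0,0, 1,0,0,1.5,0,0,0]'; python3 -m inch '[1,0,0,1.5,0,0,0, 1,0,0,1.5,0,0,0, 1,0,0,1,0,0,0]'
```

```text
t: 5.9
position: [491.3, -38.9, 43.8]
orientation: [-180.0, 0.0, -180.0]
wrist_force: [-0.3, 0.7, 2.7]
opening: -0.005
gripper_force: 1.6
t: 6.28
position: [491.2, -38.9, 39.7]
orientation: [180.0, 0.0, -180.0]
wrist_force: [0.3, 0.3, 2.7]
opening: 0.001
gripper_force: 1.5
```

```bash
python3 -m inch '[1,0,0,0.5,0,0,0, 1,0,0,0,0,0,0, 1,0,0,-6,0,0,0, 1,0,0,-20,0,0,0, 1,0,0,-35,0,0,0, 1,0,0,-35,0,0,0, 1,0,0,-15,0,0,0, 1,-7,-18,0,0,0,0, 1,-13,-34,0,0,0,0, 1,-13,-34,0,0,0,0, 1,-13,-34,0,0,0,0, 1,-13,-34,0,0,0,0, 1,-13,-34,0,0,0,0, 1,-9,-23,0,0,0,0, 1,0,0,0,0,0,0]'
python3 - <<'E'
from h import *
import cv2
c=env.calibration("wrist");p,d=env.capture("wrist");cv2.imwrite("pics/w2.png",p[:,:,::-1])
W=cloud(c,d)
for n,P in(("sw",[491,-39,39]),("pr",[572,-250,64])):
    m=(abs(W[...,:2]-P[:2]).max(-1)<20)&(abs(W[...,2]-P[2])<5)&(d>0)
    print(n,m.sum(),np.median(W[m],axis=0).round(1) if m.any() else "",np.percentile(W[m],[3,97],axis=0).round().tolist() if m.any() else "")
E
```

```text
t: 8.15
position: [572.2, -252.3, 148.5]
orientation: [180.0, -0.1, 179.9]
wrist_force: [0.7, 0.9, -0.3]
opening: -0.005
gripper_force: 0.0
sw 1887 [491.3 -41.5  37.8] [[475.0, -56.0, 34.0], [508.0, -23.0, 40.0]]
pr 906 [ 573.3 -252.4   63.9] [[563.0, -263.0, 61.0], [585.0, -241.0, 65.0]]
```

View pics/w2.png

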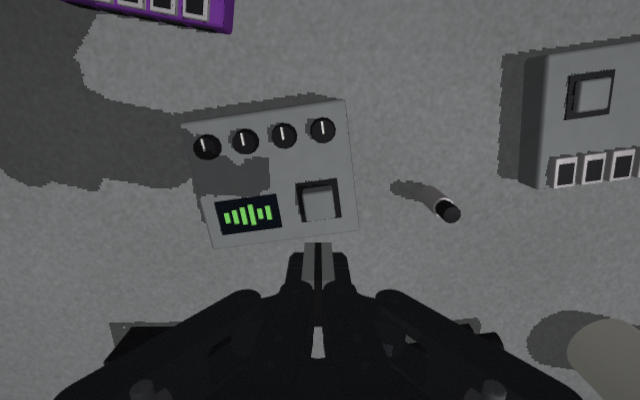

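The wrist view shows the processor key at (319,203), straight ahead of the fingertips, and the switch key at (592,95) sitting low in its bezel. I descend on the processor key.

```bash
python3 -m inch '[1,0,0,15,0,0,0, 1,0,0,30,0,0,0, 1,0,0,25,0,0,0, 1,0,0,9,0,0,0, 1,0,0,3,0,0,0, 1,0,0,1.5,0,0,0, 1,0,0,1.5,0,0,0, 1,0,0,1.5,0,0,0]';  python3 -m inch '[1,0,0,1.5,0,0,0, 1,0,0,1.5,0,0,0, 1,0,0,1.5,0,0,0, 1,0,0,0,0,0,0]'
```

```text
t: 9.2
position: [572.6, -250.0, 64.2]
orientation: [-180.0, 0.0, -180.0]
wrist_force: [-0.2, 0.8, 0.2]
opening: 0.0
gripper_force: 0.0
t: 9.7
position: [572.5, -250.0, 59.2]
orientation: [-180.0, 0.0, -180.0]
wrist_force: [1.3, -0.2, 0.9]
opening: -0.001
gripper_force: 0.7
```

```bash
python3 -m inch '[1,0,0,1.5,0,0,0, 1,0,0,1.5,0,0,0, 1,0,0,1.5,0,0,0]'; python3 -m inch '[1,0,0,0.5,0,0,0,1,0,0,0,0,0,0]'
```

```text
t: 10.07
position: [572.5, -250.0, 54.8]
orientation: [-180.0, 0.0, -180.0]
wrist_force: [1.3, -1.0, 3.1]
opening: 0.003
gripper_force: 1.6
t: 10.32
position: [572.3, -249.9, 54.2]
orientation: [180.0, -0.0, -180.0]
wrist_force: [1.1, -0.9, 2.5]
opening: -0.001
gripper_force: 1.0
```

```bash
python3 -m inch '[1,0,0,-6,0,0,0, 1,0,0,-20,0,0,0, 1,0,0,-35,0,0,0, 1,0,0,-35,0,0,0, 1,0,0,-20,0,0,0, 1,3,20,0,0,0,0, 1,5,40,0,0,0,0, 1,5,40,0,0,0,0, 1,5,40,0,0,0,0, 1,5,40,0,0,0,0, 1,5,40,0,0,0,0, 1,5,40,0,0,0,0, 1,5,40,0,0,0,0, 1,5,40,0,0,0,0, 1,5,40,0,0,0,0, 1,5,40,0,0,0,0, 1,5,40,0,0,0,0, 1,3,25,0,0,0,0, 1,1,13,0,0,0,0, 1,0,0,0,0,0,0]'
python3 - <<'E'
from h import *
import cv2
c=env.calibration("wrist");p,d=env.capture("wrist");cv2.imwrite("pics/w3.png",p[:,:,::-1])
W=cloud(c,d);P=[510,248,89]
m=(abs(W[...,:2]-P[:2]).max(-1)<20)&(abs(W[...,2]-P[2])<4)&(d>0)
print(m.sum(),np.median(W[m],axis=0).round(1),np.percentile(W[m],[3,97],axis=0).round().tolist(),env.get_state()["position"])
E
```

```text
t: 12.82
position: [509.2, 248.6, 169.6]
orientation: [-180.0, -0.1, -179.9]
wrist_force: [0.1, -1.0, -0.5]
opening: 0.002
gripper_force: 0.0
923 [510.5 249.9  88.9] [[499.0, 238.0, 87.0], [523.0, 262.0, 90.0]] [509.47298132 247.93131726 169.7861487 ]
```

View pics/w3.png

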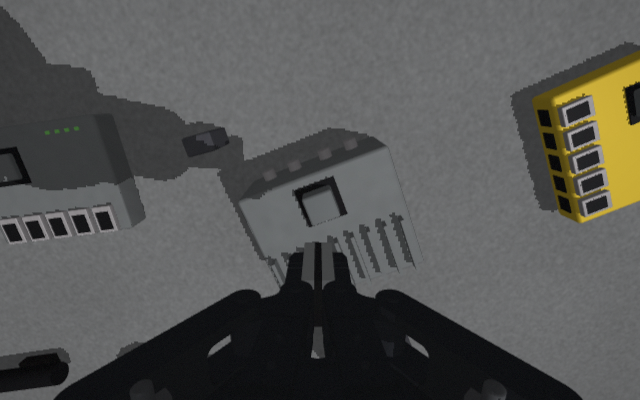

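The wrist view shows the amplifier key at (322,207), in front of the fingertips, with the fins behind it. The position agrees, so I press.

```bash
python3 -m inch '[1,0,1,15,0,0,0, 1,0,0,30,0,0,0, 1,0,0,22,0,0,0, 1,0,0,8,0,0,0, 1,0,0,3,0,0,0, 1,0,0,1.5,0,0,0, 1,0,0,1.5,0,0,0, 1,0,0,1.5,0,0,0, 1,0,0,0,0,0,0]';  python3 -m inch '[1,0,0,1.5,0,0,0, 1,0,0,1.5,0,0,0, 1,0,0,1,0,0,0, 1,0,0,0,0,0,0]'
```

```text
t: 14.0
position: [510.3, 249.2, 88.1]
orientation: [180.0, 0.0, -180.0]
wrist_force: [-0.0, -0.1, 1.3]
opening: -0.004
gripper_force: 1.0
t: 14.5
position: [510.1, 249.1, 83.7]
orientation: [180.0, 0.0, -180.0]
wrist_force: [1.5, 0.4, 1.6]
opening: -0.006
gripper_force: 1.0
```

```bash
python3 -m inch '[1,0,0,1.5,0,0,0, 1,0,0,1.5,0,0,0, 1,0,0,1,0,0,0, 1,0,0,0.5,0,0,0,1,0,0,0,0,0,0]'; python3 -m inch '[1,0,0,-6,0,0,0, 1,0,0,-20,0,0,0, 1,0,0,-35,0,0,0, 1,0,0,-40,0,0,0, 1,0,0,-40,0,0,0, 1,0,-25,-30,0,0,0, 1,0,-40,0,0,0,0, 1,0,-40,0,0,0,0, 1,0,-40,0,0,0,0, 1,0,-40,0,0,0,0, 1,0,-40,0,0,0,0, 1,0,-40,0,0,0,0, 1,0,-25,0,0,0,0,1,0,0,0,0,0,0]'
python3 - <<'E'
from h import *
import cv2
c=env.calibration("wrist");p,d=env.capture("wrist");cv2.imwrite("pics/w4.png",p[:,:,::-1])
W=cloud(c,d)
for n,P in(("sw",[491,-39,49]),("pr",[573,-251,64]),("am",[510,249,89])):
    b=W[(abs(W[...,:2]-P[:2]).max(-1)<6)&(d>0)]; print(n,len(b),np.median(b,axis=0).round(1) if len(b) else "", "was",P[2])
E
```

```text
t: 15.12
position: [510.0, 249.1, 79.2]
orientation: [-180.0, -0.0, -180.0]
wrist_force: [2.2, 1.2, 2.8]
opening: 0.002
gripper_force: 1.2
t: 16.88
position: [509.7, -42.2, 250.1]
orientation: [180.0, -0.1, 179.9]
wrist_force: [0.6, 0.9, -0.9]
opening: 0.001
gripper_force: 0.0
sw 1765 [494.2 -35.5 330.2] was 49
pr 99 [ 572.8 -251.1   54.1] was 64
am 129 [510.  249.1  79.1] was 89
```

View pics/w4.png

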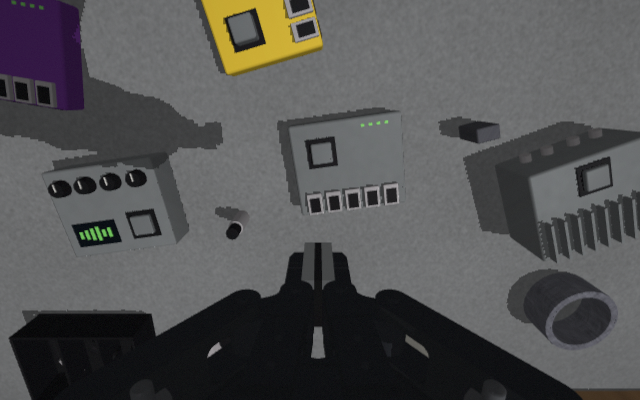

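The keys at (321,152), (143,224) and (595,176) all sit low in their bezels, and the units and the battery and adapter are where they were. I check the switch key's depth and hand in.

```bash
python3 - <<'E'
from h import *
c=env.calibration("wrist");p,d=env.capture("wrist");z=np.median(cloud(c,d)[147:158,315:327,2]);print(z)
if z<41.5: print(env.hand_in())
E
```

```text
39.05353234263142
the job is handed in; nothing more can be done
None
```

I pressed the three power keys in order (switch, processor, amplifier). Each measured about 10 mm down, at its stop, and I handed in the job at about 17 s with the hand clear and nothing seen out of place.

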